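# Nest dried corner mouldings in the strapping cradle

### The arm

A 6-joint arm with a two-finger parallel gripper is mounted at the origin on the work surface. World frame = base frame: x ahead of the robot, y to its left, z up, the work surface at z = 0. Lengths are in m, angles in rad, forces in N, time in s.
With the tool pointing down it reaches from about 0.35 to 0.85 m from the base axis. Payload 8.1 kg.
Tool frame: the origin (TCP) lies midway between the tips of the shut fingers; the grasp point (between the pads) lies 19 mm behind it; z points along the fingers, y is the line along which they close (so a half turn about z gives the same grasp; the last joint's range is limited). The gripper opens to 93 mm and grips with 3 to 60 N. Pads are 15 mm wide; open, the fingers measure 128 mm over their backs; the gripper's body (75 mm by 188 mm) begins 65 mm behind the grasp point.
Start: joints at [-1.291, 0.13, 1.488, -0, 1.523, -0.085], TCP at [0.214, -0.561, 0.219] pointing down, gripper open.
Joint ranges: [-2.96, 2.96], [-0.89, 2.26], [0.02, 2.5], [-1.34, 4.48], [0, 2.73], [-2.66, 2.66]. Speed limits (rad/s): [2.39, 2.39, 2.79, 3.14, 3.14, 3.14].

### API

Orientations are given as a rotation vector (axis times angle).
In Python, from plant import read_state, read_camera, get_calibration, close_job gives the robot as it stands.
- The arm moves only by the shell command python3 -m crank 'ROWS' [FORCE]. ROWS is JSON, a list that holds one entry, the list of rows, each a list of 7 numbers: the gripper's target within -1 to 1 (fully open at 1, half-way at 0, shut at -1), then the shift along the tool's x, y, z as a fraction of full scale, then the turn, a rotation vector about the tool's x, y, z as a fraction of full scale. In form: [[[grip, x, y, z, rx, ry, rz], ...]]. A call has exactly 5 rows; each row is the pose to reach, as a shift and turn from the pose commanded when the call began, along the tool's axes at that moment; what a row does not reach only later rows make up. Full scale, the value 1, is 0.5 m for a shift and 90 degrees for a turn. A row lasts 1/8 s, in which the tool goes at most 62.5 mm and 10.7 degrees, less where a joint would pass 70% of its speed; a pose out of reach is approached as far as the arm can. A call with a number of a shift or a turn outside -1 to 1 is refused whole. A call with a gripper value outside its range is refused whole. The fingers move at their own pace and stop on an object; FORCE is the grip in N (left out, the last holds). Time passes only in rows, so rows that repeat a pose let the fingers close, or fill a call up. It gives the time, the measured TCP pose, the force, the opening and the grip force at its end, in the units of the state.
- read_state(): the state, without advancing time (a new reading comes with each control period).
- read_camera(name): name is "scene" or "top" or "wrist"; returns the picture (480x640x3 uint8, red, green, blue); there is no depth.
- get_calibration(name): a dict with "fx", "fy", "cx", "cy" (pixels), "eye" and "orientation" of the camera in the world; the wrist camera has in their place "mount" (4x4, takes a point from camera to tool coordinates, whose origin is the TCP and whose axes are the flange's). Camera axes: x right, y down, z forward; pixel columns grow to the right and rows downward; lengths in m; the calibration is good to about 2 mm. A picture is of the moment at which its call begins: read the wrist's pose just before it. get_calibration takes no time and is no camera call.
- close_job(): hands the job in; it is judged then, once.
The state is a dict: "t": time; "q": joint angles; "dq": joint speeds; "joint_torque": joint torques, N m; "tool_pos": TCP position; "orientation": TCP orientation; "force": force on the tool from outside, world axes, zero at the start; "wrist_torque": the same for the moment, N m; "opening": finger opening in m; "gripper_force": force on a finger pad.
Only numpy, scipy, OpenCV 4.12 (cv2) and the standard library are available. Lean on these libraries where they do the work, as an engineer would, in place of code of your own. Each camera call takes 0.05 s, during which the arm holds its last target. There are 200 camera calls.

### The job

The three V-shaped corner mouldings have dried on their little X-stands: bundle them for strapping by nesting them V in V in the cradle, the longest at the bottom, the middle one in it and the shortest on top, each fully seated along its whole length and with one end butted against the cradle's end board. Lower them in rather than dropping them, let go of them all, and leave the other things on the bench where they are.

Things in the scene. Friction and masses are not known exactly. Their poses are not given: they have to be found in the camera images.
- long_mid (a point): Longest moulding: dark brown wood, 170 mm, 60 g. Right-angled V, legs 40 mm wide outside, 7 mm thick. Starts loose, V down, open side up, within 12 mm of its stand's middle. Widest at the outer leg edges: 56.6 mm apart, 28.3 mm above the V's bottom edge; 33.2 mm high. Point: mid-length, middle plane, 16.6 mm above the V's outer bottom edge. x along its length, z up out of the V. Either end may lead.
- medium_mid (a point): Middle moulding: white-painted wood, 140 mm long, 50 g. Section, point and axes as for the longest: 56.6 mm across the outer leg edges, which lie 28.3 mm above the V's bottom edge; legs 7 mm thick; 33.2 mm high. Starts loose on its own X-stand, within 12 mm of the stand's middle; either end may lead.
- short_mid (a point): Shortest moulding: green-painted wood, 110 mm long, 40 g. Section, point and axes as for the longest: 56.6 mm across the outer leg edges, which lie 28.3 mm above the V's bottom edge; legs 7 mm thick; 33.2 mm high. Starts loose on its own X-stand, within 12 mm of the stand's middle; either end may lead.
- cradle: Fixed strapping cradle: plywood base 210 x 100 x 15 mm, two brown V-notched bearers (24 mm thick, 68 wide, tops at 56 mm) centred at x = -70 and +40 mm. 90 degree notch, bottom 36 mm above the bench. Plywood end board 86 mm wide, 95 high, inner face at x = -95 mm. Origin on the bench in the V's middle plane; x along the V, away from the end board. Each nested moulding sits 9.9 mm above the one below.
- stand_long: Fixed light-wood X-stand on which the longest moulding starts: two 14 mm thick trestles of crossed slats, 34 mm either side of its origin along x. V bottom 36 mm, arm tips 58 mm above the bench; arms 58 mm wide over all. Origin on the bench in the middle; x along the V.
- stand_medium: Fixed light-wood X-stand on which the middle moulding starts: two 14 mm thick trestles of crossed slats, 34 mm either side of its origin along x. V bottom 36 mm, arm tips 58 mm above the bench; arms 58 mm wide over all. Origin on the bench in the middle; x along the V.
- stand_short: Fixed light-wood X-stand on which the shortest moulding starts: two 14 mm thick trestles of crossed slats, 34 mm either side of its origin along x. V bottom 36 mm, arm tips 58 mm above the bench; arms 58 mm wide over all. Origin on the bench in the middle; x along the V.
- oil_tin_mid (a point): Bystander: white upright flat oil tin with a dark red band, 60 x 100 mm and 150 mm high, white cap to 172 mm. Point on its axis, 86 mm above its foot. Own x along the 60 mm side.
- flask_mid (a point): Bystander: round steel drinking flask, 68 mm in diameter, 208 mm high. Point on its axis at half height.
- glue_bottle_mid (a point): Bystander: yellow glue bottle with a red nozzle, 62 mm in diameter, 170 mm high. Point on its axis at half height.
- brush_jar_mid (a point): Bystander: amber glass jar with a steel lid, 72 mm in diameter, 100 mm high. Point on its axis at half height.
- wax_pot_mid (a point): Bystander: red and brass wax pot, 58 mm in diameter, 71 mm high, standing close beside the white moulding's stand. Point on its axis at half height.
- screw_pot_mid (a point): Bystander: white screw pot with a blue lid, 57 mm in diameter, 78 mm high, standing close beside the green moulding's stand. Point on its axis at half height.
- sanding_block_mid (a point): Bystander: cork sanding block 105 x 40 x 28 mm high, lying beside the longest moulding's stand. Point at its centre, own x along its length.
- chisel_mid (a point): Bystander: carving chisel lying flat, 217 mm long, 25 mm high; handle towards own -x, blade towards own +x. Point on its axis near its middle.

How it is judged:
By the outcome, as a careful person would: the job done as asked, in the order asked, and still so for the second after the job is handed in, with the robot touching nothing.
It also fails if it takes over 72 s, if anything falls off the work surface, if the arm or the gripper's body presses on something with over 40 N, if the wrist force passes 120 N, or if a joint passes its speed limit or range.

## Working session

There is one attempt and no reset: what is moved stays moved. The work goes in short steps, Python scripts to look and compute and a shell command to move; the robot and the scene stay as the last step left them, time stands still between calls to the robot, and variables do not carry over. Pictures are saved under pics/ and viewed, at most 10 in all, crops included, and the job is handed in when it is done.

```bash
mkdir -p pics; ls; python3 - <<'E'
from plant import *
import cv2
for n in("top","scene"):
    cv2.imwrite(f"pics/{n}0.png",read_camera(n)[:,:,::-1])
for n in("top","scene","wrist"): print(n,get_calibration(n))
print(read_state())
E
```

```text
pics
top {'fx': 613.1059249907155, 'fy': 613.1059249907155, 'cx': 317.70558912822565, 'cy': 242.8031418420185, 'eye': array([0.22576424, 0.01695298, 1.61786953]), 'orientation': array([-2.10936876,  2.14581392, -0.18544225])}
scene {'fx': 495.3814046349003, 'fy': 495.3814046349003, 'cx': 322.71748734162645, 'cy': 241.7744309598944, 'eye': array([ 1.15574549, -0.82495575,  0.96573538]), 'orientation': array([-2.17344041, -0.7472836 ,  0.34780169])}
wrist {'fx': 353.0457835632283, 'fy': 353.0457835632283, 'cx': 318.90478149079723, 'cy': 227.98629577131095, 'mount': array([[-1.31533476e-04, -9.62314538e-01, -2.71938803e-01,
         7.62508580e-02],
       [ 9.99998867e-01,  2.81174059e-04, -1.47868273e-03,
        -1.57025785e-03],
       [ 1.49942003e-03, -2.71938690e-01,  9.62313411e-01,
        -1.66711784e-01],
       [ 0.00000000e+00,  0.00000000e+00,  0.00000000e+00,
         1.00000000e+00]])}
{'t': 0.1, 'q': array([-1.29144139e+00,  1.31110190e-01,  1.48915198e+00,  5.38061497e-06,
        1.52300211e+00, -8.53895058e-02]), 'dq': array([-7.08692436e-04, -9.16751130e-04, -2.96423245e-03,  1.29240576e-03,
       -3.04158535e-05,  2.69765497e-04]), 'joint_torque': array([ 2.49247634e-03, -5.61342537e+01, -4.93095410e+01,  7.71531556e-02,
        2.91801151e-02, -4.00116096e-05]), 'tool_pos': array([ 0.21391415, -0.56002704,  0.21768779]), 'orientation': array([-3.08785657e+00, -5.69466310e-01,  2.45724299e-04]), 'force': array([ 0.38972737,  0.56842043, -0.2519894 ]), 'wrist_torque': array([ 0.06616182,  0.00815077, -0.00044618]), 'gripper_force': 0.0, 'opening': 0.09262484840317206}
```

View pics/top0.png

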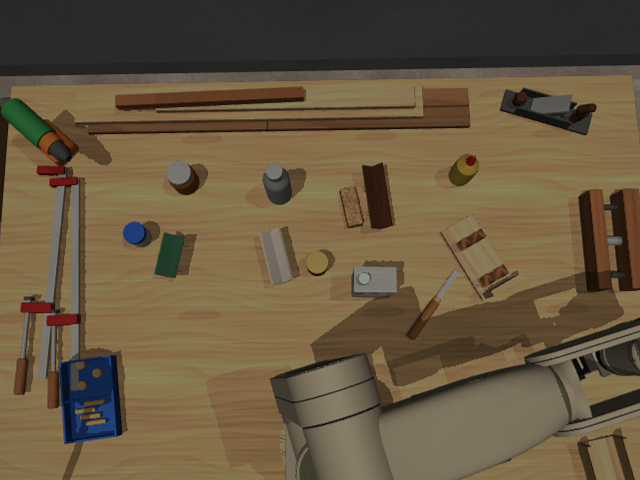

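View pics/scene0.png

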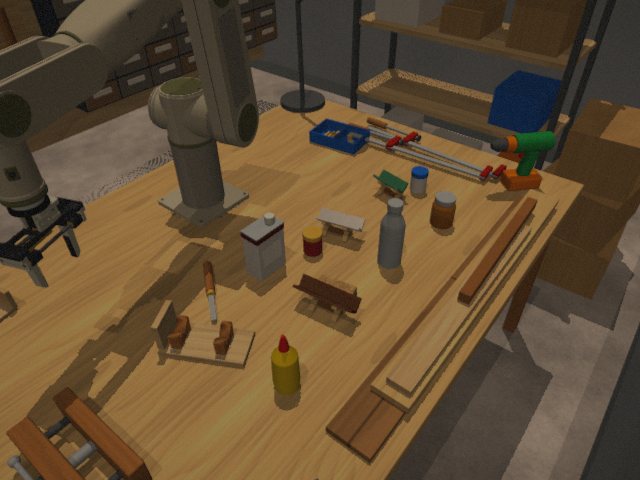

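The top view shows the long moulding at about (378,196), the white one at (278,256), the green one at (170,255) and the cradle at (478,255), with its end board at the lower end near (495,283). The sanding block is at (351,207), the wax pot at (317,263), the screw pot at (136,233) and the oil tin at (375,280).

```bash
cat > h.py <<'E'
import numpy as np, cv2, sys
from scipy.spatial.transform import Rotation as R
from plant import *
def cam(n,st=None):
    c=get_calibration(n)
    if n=="wrist":
        T=np.eye(4);T[:3,:3]=R.from_rotvec(st["orientation"]).as_matrix();T[:3,3]=st["tool_pos"]
        M=T@c["mount"];return c,M[:3,:3],M[:3,3]
    return c,R.from_rotvec(c["orientation"]).as_matrix(),np.array(c["eye"])
def ray(C,uv,z):
    c,Rm,e=C;uv=np.atleast_2d(uv).astype(float)
    d=np.c_[(uv[:,0]-c["cx"])/c["fx"],(uv[:,1]-c["cy"])/c["fy"],np.ones(len(uv))]@Rm.T
    return e+d*((z-e[2])/d[:,2])[:,None]
def proj(C,p):
    c,Rm,e=C;q=(np.atleast_2d(p)-e)@Rm
    return np.c_[q[:,0]/q[:,2]*c["fx"]+c["cx"],q[:,1]/q[:,2]*c["fy"]+c["cy"]]
def big(m,roi=None):
    m=m.astype(np.uint8)
    if roi:
        k=np.zeros_like(m);k[roi[1]:roi[3],roi[0]:roi[2]]=1;m=m*k
    cs=cv2.findContours(m,0,1)[0];return sorted(cs,key=cv2.contourArea,reverse=True)
def rect(C,cnt,z):
    "min rectangle on plane z: centre, length, width, yaw of length in deg"
    p=ray(C,cnt[:,0],z)[:,:2]
    (c,(w,h),a)=cv2.minAreaRect((p*1000).astype(np.float32))
    if w<h:w,h,a=h,w,a+90
    return np.array(c)/1000,w,h,(a+90)%180-90
def go(x,y,z,yaw,s=None):
    "tool-x heading yaw (deg), pointing down: shift in fractions (tool axes), rz fraction"
    s=s or read_state();Rt=R.from_rotvec(s["orientation"])
    d=Rt.inv().apply(np.array([x,y,z])-s["tool_pos"])
    cy,sy=np.cos(np.radians(yaw)),np.sin(np.radians(yaw))
    G=R.from_matrix(np.array([[cy,sy,0],[sy,-cy,0],[0,0,-1]]))
    t=(Rt.inv()*G).as_rotvec(degrees=True)
    print("shift",np.round(d/.5,4),"turn",np.round(t/90,4))
def yaw(s=None):
    s=s or read_state();m=R.from_rotvec(s["orientation"]).as_matrix();return np.degrees(np.arctan2(m[1,0],m[0,0]))
E
python3 - <<'E'
from h import *
im=cv2.imread("pics/top0.png");hsv=cv2.cvtColor(im,cv2.COLOR_BGR2HSV);C=cam("top")
H,S,V=[hsv[:,:,i].astype(int) for i in range(3)]
for n,m,roi in (("long",V<75,(355,155,400,235)),("med",(S<70)&(V>90),(255,222,300,290)),("short",(H>50)&(H<95)&(S>60),(145,225,190,285))):
    c=big(m,roi)[0];print(n,cv2.boundingRect(c),rect(C,c,.067))
m=((H<14)|(H>170))&(S>110)&(V<130)
for c in big(m,(440,210,520,300))[:4]: print("bearer",cv2.boundingRect(c),cv2.contourArea(c),rect(C,c,.056))
for n,uv,z in (("wax",(317,261),.071),("screw",(134,232),.078),("flasktop",(274,171),.2),("tin cap",(364,278),.172),("sand",(351,207),.028),("endboard",(495,284),.095),("glue",(470,160),.17),("jar",(181,172),.1)): print(n,ray(C,uv,z)[0].round(3))
print(yaw())
crop=im[200:310,420:540];cv2.imwrite("pics/crad.png",cv2.resize(crop,None,fx=5,fy=5,interpolation=2))
E
```

```text
long (362, 163, 31, 66) (array([ 0.6247486 , -0.13680592]), 173.51646423339844, 57.2747688293457, 6.273616790771484)
med (259, 227, 34, 57) (array([0.47173279, 0.12787749]), 142.26930236816406, 56.042606353759766, 13.745453834533691)
short (155, 233, 30, 44) (array([0.47797107, 0.39958514]), 109.48458099365234, 54.034584045410156, -11.179611206054688)
bearer (478, 266, 31, 21) 240.0 (array([ 0.41070319, -0.42804312]), 77.98489379882812, 23.423681259155273, -61.79209327697754)
bearer (456, 230, 30, 21) 229.5 (array([ 0.50613083, -0.37570847]), 79.32261657714844, 23.264944076538086, -61.466060638427734)
wax [0.455 0.022 0.071]
screw [0.537 0.489 0.078]
flasktop [0.656 0.121 0.2  ]
tin cap [ 0.397 -0.089  0.172]
sand [ 0.605 -0.071  0.028]
endboard [ 0.386 -0.421  0.095]
glue [ 0.684 -0.358  0.17 ]
jar [0.688 0.367 0.1  ]
20.89829533547798
```

View pics/crad.png

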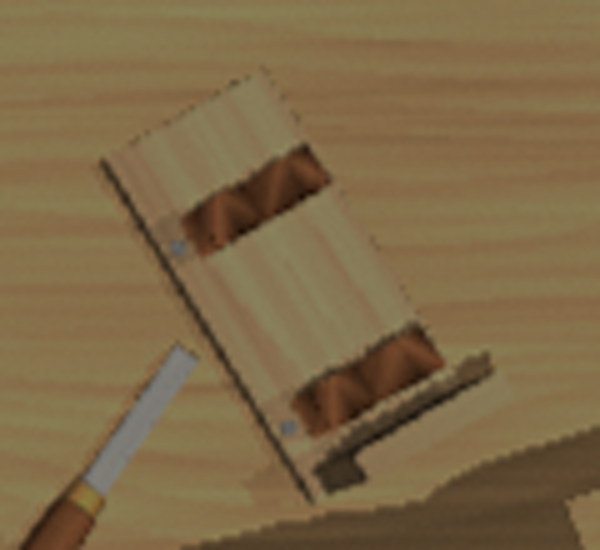

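The enlarged crop shows the cradle's two brown bearers at about crop pixels (255,200) and (370,380). The end board is at the lower right, around (410,420), so the cradle's x axis runs to the upper left.

```bash
python3 -c "
from h import *
go(.465,-.398,.23,28.5)"
```

```text
shift [ 0.5847 -0.1236 -0.0243] turn [-0.0011 -0.0002 -0.0845]
```

```bash
python3 -m crank '[[[1,0.12,-0.025,-0.005,0,0,-0.0845],[1,0.24,-0.05,-0.01,0,0,-0.0845],[1,0.36,-0.075,-0.015,0,0,-0.0845],[1,0.48,-0.1,-0.02,0,0,-0.0845],[1,0.585,-0.1236,-0.0243,0,0,-0.0845]]]' 20 && python3 -m crank '[[[1,0,0,0,0,0,0],[1,0,0,0,0,0,0],[1,0,0,0,0,0,0],[1,0,0,0,0,0,0],[1,0,0,0,0,0,0]]]'
python3 - <<'E'
from h import *
s=read_state();im=read_camera("wrist")[:,:,::-1];cv2.imwrite("pics/w1.png",im)
print(s["tool_pos"],s["orientation"],yaw(s))
C=cam("wrist",s)
u=np.array([np.cos(np.radians(28.5)),np.sin(np.radians(28.5))]);v=np.array([-u[1],u[0]]);o=np.array([.472,-.3944])
P=[[*(o+a*u+b*v),z] for a,b,z in((-70,0,.036),(40,0,.036),(-95,43,.095),(-95,-43,.095),(105,50,.015),(105,-50,.015))for a,b in[(a/1e3,b/1e3)]]
print(proj(C,P).round(0))
E
```

```text
t: 0.72
tool_pos: [0.4668, -0.3967, 0.2304]
orientation: [-3.044, -0.774, 0.0]
force: [0.5, -0.6, 0.6]
opening: 0.0931
gripper_force: 0.0
t: 1.35
tool_pos: [0.4646, -0.3991, 0.2309]
orientation: [3.045, 0.771, 0.0]
force: [-0.0, -0.5, -0.0]
opening: 0.0928
gripper_force: 0.0
[ 0.46464138 -0.39907111  0.23085512] [3.04527786e+00 7.71439192e-01 5.47303430e-05] 28.4306037732514
[[320. 259.]
 [320. 157.]
 [275. 306.]
 [366. 306.]
 [271.  90.]
 [369.  90.]]
```

View pics/w1.png

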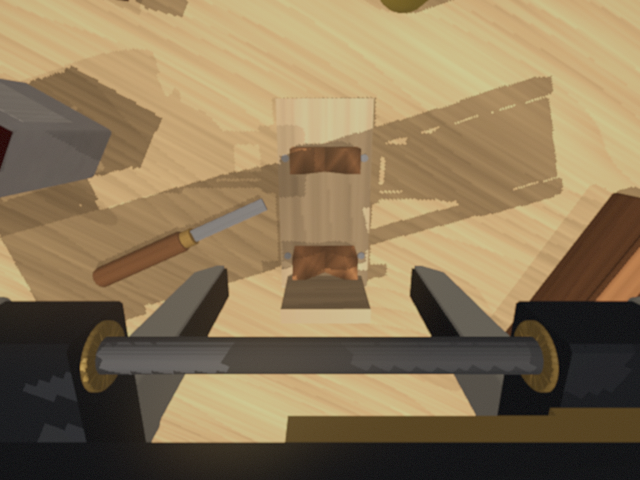

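The wrist view shows the cradle upright in the image, with bearers at about (326,159) and (325,262) and the end board's top edge along y≈308 from x=281 to 370. The predicted points are about 5 px too far left, so I'm refining from this view.

```bash
python3 - <<'E'
from h import *
s=read_state();C=cam("wrist",s);im=cv2.imread("pics/w1.png");hsv=cv2.cvtColor(im,cv2.COLOR_BGR2HSV)
H,S,V=[hsv[:,:,i].astype(int) for i in range(3)]
m=((H<13)|(H>172))&(S>90)
for c in big(m,(270,130,390,285))[:3]:
    x,y,w,h=cv2.boundingRect(c);print(x,y,w,h,cv2.contourArea(c))
    l,r=ray(C,(x,y+8),.052)[0],ray(C,(x+w,y+8),.052)[0];print(l,r,np.linalg.norm(l-r),(l+r)/2)
for z,a,b in((.095,(281,308),(370,308)),(.015,(274,98),(376,98)),(.0,(271,98),(376,98))):
    p=ray(C,[a,b],z);print(z,p.round(4).tolist(),np.linalg.norm(p[0]-p[1]),p.mean(0))
cv2.imwrite("pics/w1c.png",cv2.resize(im[80:320,250:400],None,fx=4,fy=4,interpolation=2)[:, :][180:960][:600] if 0 else cv2.resize(im[85:315,255:395],(365,600)))
E
```

```text
310 253 2 2 0.5
[ 0.40932265 -0.416139    0.052     ] [ 0.41031864 -0.4179757   0.052     ] 0.0020893745116925613 [ 0.40982065 -0.41705735  0.052     ]
316 248 3 3 0.5
[ 0.41719838 -0.41901604  0.052     ] [ 0.41868611 -0.42175971  0.052     ] 0.0031210670624819787 [ 0.41794225 -0.42038787  0.052     ]
339 276 1 1 0.0
[ 0.40097473 -0.4555693   0.052     ] [ 0.40148229 -0.45650505  0.052     ] 0.0010645472494734292 [ 0.40122851 -0.45603717  0.052     ]
0.095 [[0.3692, -0.4075, 0.095], [0.4096, -0.4819, 0.095]] 0.08466612316743305 [ 0.38940921 -0.44469715  0.095     ]
0.015 [[0.5354, -0.3063, 0.015], [0.5849, -0.3978, 0.015]] 0.10402382690487047 [ 0.5601432  -0.35203686  0.015     ]
0.0 [[0.534, -0.3013, 0.0], [0.587, -0.3992, 0.0]] 0.1112834744640975 [ 0.56051672 -0.35027872  0.        ]
```

View pics/w1c.png

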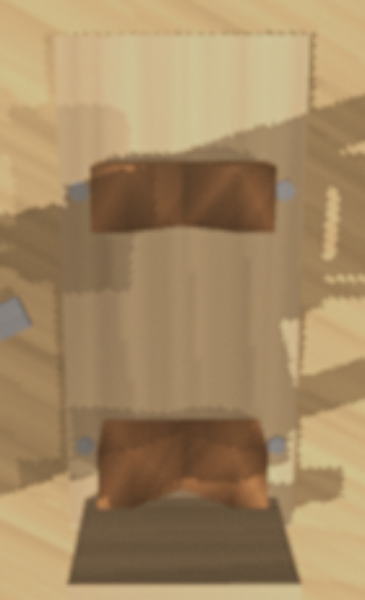

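The crop shows the end board's inner top edge at crop y≈583 (image y 308.6, x 281–370). The near bearer's rear top edge is at image (292–359, 280) and the far bearer's lower top edge at (290–360.5, 174). The notch bottoms lie on image x≈325–326.

```bash
python3 - <<'E'
from h import *
s=read_state();C=cam("wrist",s)
th=np.radians(28.5);u=np.array([np.cos(th),np.sin(th)]);v=np.array([-u[1],u[0]])
for n,a,b,z,X in(("board",(281.1,308.6),(370.1,308.6),.095,-95),("near",(292.2,279.9),(358.6,279.9),.056,-82),("far",(289.9,174),(360.5,174),.056,28),("base",(275,97.7),(374.7,97.7),.015,105)):
    p=ray(C,[a,b],z)[:,:2];w=p[1]-p[0];c=p.mean(0)
    print(n,np.linalg.norm(w).round(4),"yaw",np.degrees(np.arctan2(w[0],-w[1])).round(2),"org",(c-X/1e3*u).round(4))
# top-view estimate likewise with the bearers
C=cam("top")
f=lambda x,y:(420+x/5,200+y/5)
for n,a,b,z,X in (("base",(103,160),(262,70),.015,105),("side",(103,160),(310,500),.015,0)):
    p=ray(C,[f(*a),f(*b)],z)[:,:2];w=p[1]-p[0];c=p.mean(0);print(n,np.linalg.norm(w),np.degrees(np.arctan2(w[1],w[0])),(c-X/1e3*u))
go(.6247,-.1368,.22,6.3,s)
E
```

```text
board 0.0847 yaw 28.48 org [ 0.4724 -0.3998]
near 0.0696 yaw 28.47 org [ 0.4718 -0.4005]
far 0.068 yaw 28.45 org [ 0.4721 -0.3997]
base 0.1017 yaw 28.43 org [ 0.468  -0.4019]
base 0.09960613857886111 -61.494781419726955 [ 0.46701005 -0.40228528]
side 0.20744593400191477 -151.64682418045453 [ 0.44423784 -0.35767656]
shift [ 0.5309 -0.3086  0.0216] turn [0.     0.     0.2461]
```

```bash
python3 -m crank '[[[1,0.531,-0.309,0.0216,0,0,0.246],[1,0.531,-0.309,0.0216,0,0,0.246],[1,0.531,-0.309,0.0216,0,0,0.246],[1,0.531,-0.309,0.0216,0,0,0.246],[1,0.531,-0.309,0.0216,0,0,0.246]]]' >/dev/null && python3 -m crank '[[[1,0,0,0,0,0,0],[1,0,0,0,0,0,0],[1,0,0,0,0,0,0],[1,0,0,0,0,0,0],[1,0,0,0,0,0,0]]]'
python3 - <<'E'
from h import *
s=read_state();im=read_camera("wrist")[:,:,::-1].copy();C=cam("wrist",s)
print(s["tool_pos"],yaw(s))
hsv=cv2.cvtColor(im,cv2.COLOR_BGR2HSV);H,S,V=[hsv[:,:,i].astype(int) for i in range(3)]
th=np.radians(6.3);u=np.array([np.cos(th),np.sin(th)]);v=np.array([-u[1],u[0]]);o=np.array([.6247,-.1368])
q=proj(C,[[*(o+a*u+b*v),.0643] for a in(-.085,.085) for b in(-.0283,.0283)]);print(q.round(0))
for p in q: cv2.circle(im,(int(p[0]),int(p[1])),3,(255,0,255),-1)
cv2.imwrite("pics/w2.png",im)
E
```

```text
t: 2.65
tool_pos: [0.624, -0.1379, 0.2202]
orientation: [3.137, 0.172, 0.0]
force: [0.2, 0.5, 0.2]
opening: 0.0931
gripper_force: 0.0
[ 0.6239779  -0.1379034   0.22017809] 6.283061328980639
[[348. 294.]
 [292. 294.]
 [353. 116.]
 [288. 116.]]
```

View pics/w2.png

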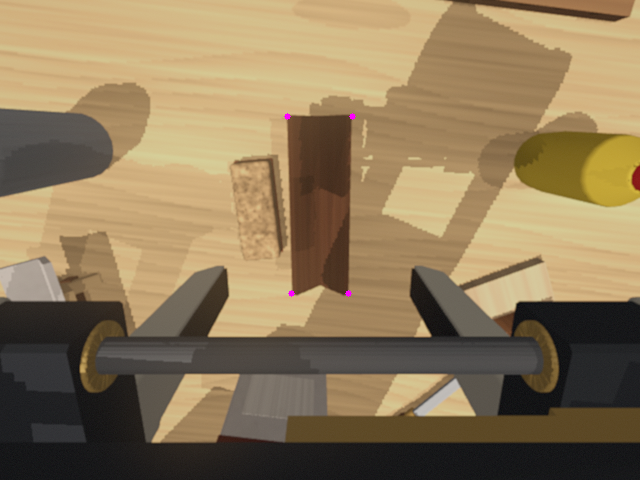

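The marked predicted corners lie on the brown moulding's corners (288–353, 116–294), so the estimate is confirmed. I'll descend and grip.

```bash
python3 -m crank '[[[1,0.001,-0.002,0.336,0,0,0],[1,0.001,-0.002,0.336,0,0,0],[1,0.001,-0.002,0.336,0,0,0],[1,0.001,-0.002,0.336,0,0,0],[1,0.001,-0.002,0.336,0,0,0]]]' 15 && python3 -m crank '[[[-1,0,0,0,0,0,0],[-1,0,0,0,0,0,0],[-1,0,0,0,0,0,0],[-1,0,0,0,0,0,0],[-1,0,0,0,0,0,0]]]' 15 && python3 -m crank '[[[-1,0,0,-0.03,0,0,0],[-1,0,0,-0.08,0,0,0],[-1,0,0,-0.18,0,0,0],[-1,0,0,-0.3,0,0,0],[-1,0,0,-0.3,0,0,0]]]' 15
python3 - <<'E'
from h import *
s=read_state()
im=read_camera("wrist")[:,:,::-1];cv2.imwrite("pics/w3.png",im)
u=np.array([np.cos(np.radians(28.45)),np.sin(np.radians(28.45))]);o=np.array([.472,-.400])
print(yaw(s));p=o-.006*u;go(p[0],p[1],.20,28.45,s)
E
```

```text
t: 3.32
tool_pos: [0.626, -0.1364, 0.0543]
orientation: [3.136, 0.174, 0.004]
force: [0.1, -0.5, 0.5]
opening: 0.0932
gripper_force: 0.0
t: 3.95
tool_pos: [0.6253, -0.1376, 0.0529]
orientation: [3.134, 0.174, 0.002]
force: [-0.1, -5.5, 2.3]
opening: 0.0553
gripper_force: 15.0
t: 4.58
tool_pos: [0.6283, -0.1366, 0.2105]
orientation: [3.133, 0.175, 0.018]
force: [0.2, 0.2, -0.7]
opening: 0.0552
gripper_force: 15.0
6.385655053387895
shift [-0.3806  0.4932  0.0189] turn [ 0.0042 -0.0066 -0.2452]
```

View pics/w3.png

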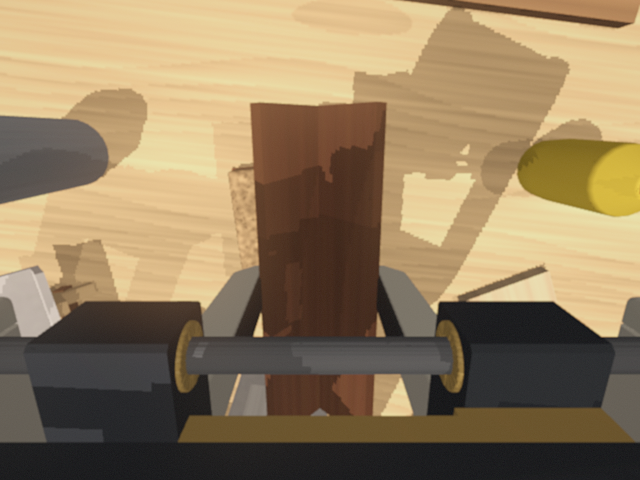

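The moulding is held straight between the fingers, far-end corners at (251,103) and (386,103). I'll measure its offset along the tool, then carry it over.

```bash
python3 - <<'E'
from h import *
s=read_state();C=cam("wrist",s)
z=s["tool_pos"][2]+.0118
p=ray(C,[(251,103),(386,103)],z);print(np.linalg.norm(p[0]-p[1]),R.from_rotvec(s["orientation"]).inv().apply(p-s["tool_pos"]))
print(s["tool_pos"])
E
python3 -m crank '[[[-1,-0.38,0.493,0.019,0,0,-0.245],[-1,-0.38,0.493,0.019,0,0,-0.245],[-1,-0.38,0.493,0.019,0,0,-0.245],[-1,-0.38,0.493,0.019,0,0,-0.245],[-1,-0.38,0.493,0.019,0,0,-0.245]]]' 15 && python3 -m crank '[[[-1,0,0,0,0,0,0],[-1,0,0,0,0,0,0],[-1,0,0,0,0,0,0],[-1,0,0,0,0,0,0],[-1,0,0,0,0,0,0]]]'
python3 - <<'E'
from h import *
s=read_state()
im=read_camera("wrist")[:,:,::-1];cv2.imwrite("pics/w4.png",im)
u=np.array([np.cos(np.radians(28.45)),np.sin(np.radians(28.45))]);o=np.array([.472,-.400])
print(yaw(s));p=o-.006*u;go(p[0],p[1],.06,28.45,s)
E
```

```text
0.05615890516705677 [[ 0.0858783  -0.03016378 -0.01131421]
 [ 0.08587404  0.02599495 -0.01117524]]
[ 0.62665964 -0.13618676  0.20660276]
t: 5.25
tool_pos: [0.4633, -0.399, 0.1908]
orientation: [-3.043, -0.771, 0.002]
force: [1.6, -0.7, -0.2]
opening: 0.0548
gripper_force: 15.0
t: 5.88
tool_pos: [0.4658, -0.3977, 0.1927]
orientation: [3.045, 0.773, 0.0]
force: [-0.1, -0.4, -0.2]
opening: 0.0551
gripper_force: 15.0
28.50157142544181
shift [-0.0034  0.0098  0.2654] turn [ 0.     -0.      0.0006]
```

```bash
python3 -m crank '[[[-1,-0.003,0.013,0.1,0,0,0],[-1,-0.003,0.013,0.18,0,0,0],[-1,-0.003,0.013,0.23,0,0,0],[-1,-0.003,0.013,0.26,0,0,0],[-1,-0.003,0.013,0.265,0,0,0]]]' 15 && python3 -m crank '[[[-1,0,0,0.003,0,0,0],[-1,0,0,0.006,0,0,0],[-1,0,0,0.009,0,0,0],[-1,0,0,0.011,0,0,0],[-1,0,0,0.011,0,0,0]]]'
```

```text
t: 6.55
tool_pos: [0.4667, -0.4045, 0.0595]
orientation: [-3.044, -0.771, 0.001]
force: [-0.3, -0.5, -0.5]
opening: 0.0547
gripper_force: 15.0
t: 7.18
tool_pos: [0.467, -0.4049, 0.0546]
orientation: [-3.045, -0.771, 0.0]
force: [0.3, 0.1, -0.6]
opening: 0.055
gripper_force: 15.0
```

```bash
for k in 1 2; do python3 -m crank '[[[-1,0,0,0.001,0,0,0],[-1,0,0,0.002,0,0,0],[-1,0,0,0.003,0,0,0],[-1,0,0,0.003,0,0,0],[-1,0,0,0.003,0,0,0]]]' | egrep 'pos|force'; done
```

```text
tool_pos: [0.467, -0.405, 0.0531]
force: [0.4, 0.2, -0.8]
gripper_force: 15.0
tool_pos: [0.4671, -0.405, 0.0528]
force: [-4.4, 3.6, 9.9]
gripper_force: 15.0
```

```bash
python3 -m crank '[[[-1,0,-0.002,-0.001,0,0,0],[-1,0,-0.002,-0.001,0,0,0],[-1,-0.002,-0.002,-0.001,0,0,0],[-1,-0.004,-0.002,-0.001,0,0,0],[-1,-0.004,-0.002,-0.001,0,0,0]]]' | egrep 'pos|force'; python3 -m crank '[[[-1,-0.001,0,0,0,0,0],[-1,-0.002,0,0,0,0,0],[-1,-0.003,0,0,0,0,0],[-1,-0.003,0,0,0,0,0],[-1,-0.003,0,0,0,0,0]]]' | egrep 'pos|force'
```

```text
tool_pos: [0.4651, -0.4054, 0.0525]
force: [2.5, -0.5, 2.9]
gripper_force: 15.0
tool_pos: [0.4637, -0.4061, 0.0525]
force: [4.9, -1.5, 4.2]
gripper_force: 15.0
```

```bash
for k in 1 2; do python3 -m crank '[[[-1,-0.001,0,0,0,0,0],[-1,-0.002,0,0,0,0,0],[-1,-0.003,0,0,0,0,0],[-1,-0.003,0,0,0,0,0],[-1,-0.003,0,0,0,0,0]]]' | egrep 'pos|^force'; done
python3 - <<'E'
from plant import *
import cv2
cv2.imwrite("pics/s1.png",read_camera("scene")[:,:,::-1][230:390,120:320]) if 0 else None
E
```

```text
tool_pos: [0.4624, -0.4067, 0.0525]
force: [3.8, -1.8, 4.3]
tool_pos: [0.4623, -0.4068, 0.0525]
force: [9.6, -0.3, 2.9]
```

```bash
python3 -m crank '[[[-1,-0.001,0,0,0,0,0],[-1,-0.002,0,0,0,0,0],[0.6,-0.002,0,0,0,0,0],[0.6,-0.002,0,0,0,0,0],[0.6,-0.002,0,0,0,0,0]]]' | egrep 'pos|^force|open'; python3 -m crank '[[[0.6,0,0,-0.04,0,0,0],[0.6,0,0,-0.12,0,0,0],[0.6,0,0,-0.24,0,0,0],[0.6,0,0,-0.36,0,0,0],[0.6,0,0,-0.36,0,0,0]]]' | egrep 'pos|^force|open'
python3 - <<'E'
from h import *
s=read_state()
im=read_camera("wrist")[:,:,::-1];cv2.imwrite("pics/w5.png",im[60:360,200:440])
go(.4717,.1279,.25,13.7,s)
E
```

```text
tool_pos: [0.4589, -0.407, 0.0511]
force: [0.7, 0.3, 0.0]
opening: 0.0739
tool_pos: [0.4623, -0.4103, 0.2415]
force: [0.2, -0.6, 0.3]
opening: 0.0746
shift [ 0.5287 -0.9376 -0.0271] turn [ 0.0078 -0.0032  0.1634]
```

View pics/w5.png

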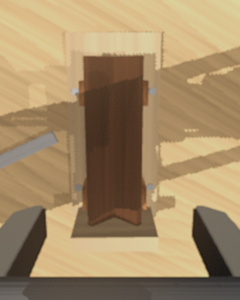

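The view shows the brown moulding lying straight in the cradle, its near end reaching the dark end board at about (112,222) in the crop. On to the white one.

```bash
python3 -m crank '[[[0.6,0.264,-0.46,-0.027,0,0,0.16],[0.6,0.264,-0.46,-0.027,0,0,0.16],[0.6,0.264,-0.46,-0.027,0,0,0.16],[0.6,0.264,-0.46,-0.027,0,0,0.16],[0.6,0.264,-0.46,-0.027,0,0,0.16]]]' | egrep pos; python3 - <<'E'
from h import *
go(.4717,.1279,.23,13.7)
E
```

```text
tool_pos: [0.466, -0.1394, 0.2453]
shift [ 0.1423 -0.5153  0.031 ] turn [-0.0007  0.0004  0.0056]
```

```bash
python3 -m crank '[[[0.6,0.14,-0.515,0.031,0,0,0.005],[0.6,0.14,-0.515,0.031,0,0,0.005],[0.6,0.14,-0.515,0.031,0,0,0.005],[0.6,0.14,-0.515,0.031,0,0,0.005],[0.6,0.14,-0.515,0.031,0,0,0.005]]]' | egrep pos;  python3 -m crank '[[[0.6,0,0,0,0,0,0],[0.6,0,0,0,0,0,0],[0.6,0,0,0,0,0,0],[0.6,0,0,0,0,0,0],[0.6,0,0,0,0,0,0]]]' | egrep pos
python3 - <<'E'
from h import *
s=read_state();im=read_camera("wrist")[:,:,::-1].copy();C=cam("wrist",s);cv2.imwrite("pics/w6.png",im)
hsv=cv2.cvtColor(im,cv2.COLOR_BGR2HSV);H,S,V=[hsv[:,:,i].astype(int) for i in range(3)]
for n,m in(("white",(S<60)&(V>110)),):
    for c in big(m,(240,80,420,320))[:3]: print(n,cv2.boundingRect(c),rect(C,c,.0655))
go(.4717,.1279,.058,13.7,s)
E
```

```text
tool_pos: [0.4714, 0.1265, 0.2291]
tool_pos: [0.4723, 0.1237, 0.2303]
white (284, 134, 62, 145) (array([0.47118018, 0.12904671]), 141.5669403076172, 56.706729888916016, 13.742080688476562)
shift [ 0.0008 -0.0086  0.3446] turn [ 0.0001 -0.0002 -0.0021]
```

```bash
python3 -m crank '[[[0.6,0.001,-0.008,0.12,0,0,0],[0.6,0.001,-0.008,0.24,0,0,0],[0.6,0.001,-0.008,0.3,0,0,0],[0.6,0.001,-0.008,0.344,0,0,0],[0.6,0.001,-0.008,0.344,0,0,0]]]' 15 | egrep pos; python3 -m crank '[[[0.6,0,0,0,0,0,0],[-1,0,0,0,0,0,0],[-1,0,0,0,0,0,0],[-1,0,0,0,0,0,0],[-1,0,0,0,0,0,0]]]' 15 && python3 -m crank '[[[-1,0,0,-0.03,0,0,0],[-1,0,0,-0.08,0,0,0],[-1,0,0,-0.18,0,0,0],[-1,0,0,-0.3,0,0,0],[-1,0,0,-0.4,0,0,0]]]' 15; python3 -m crank '[[[-1,0,0,0,0,0,0],[-1,0,0,0,0,0,0],[-1,0,0,0,0,0,0],[-1,0,0,0,0,0,0],[-1,0,0,0,0,0,0]]]' | egrep 'pos|^force|open'
python3 - <<'E'
from h import *
s=read_state();C=cam("wrist",s);z=s["tool_pos"][2]
im=read_camera("wrist")[:,:,::-1].copy();cv2.imwrite("pics/w7.png",im)
hsv=cv2.cvtColor(im,cv2.COLOR_BGR2HSV);H,S,V=[hsv[:,:,i].astype(int) for i in range(3)]
m=(S<60)&(V>90)
for y in(145,160,180,200): 
    r=np.where(m[y,230:410])[0]+230; print(y,r.min() if len(r) else 0,r.max() if len(r) else 0,len(r))
c=big(m,(225,60,415,260))[0];x,y,w,h=cv2.boundingRect(c);print(x,y,w,h)
p=ray(C,[(x,y+1),(x+w,y+1)],z+.0062);print(np.linalg.norm(p[0]-p[1]),R.from_rotvec(s["orientation"]).inv().apply(p-s["tool_pos"]))
u=np.array([np.cos(np.radians(28.45)),np.sin(np.radians(28.45))]);o=np.array([.472,-.400])
p=o-.018*u;go(p[0],p[1],.24,28.45,s)
E
```

```text
tool_pos: [0.4698, 0.1279, 0.0563]
t: 15.4
tool_pos: [0.4727, 0.1275, 0.0592]
orientation: [3.118, 0.371, 0.003]
force: [1.3, -5.4, 4.6]
opening: 0.0552
gripper_force: 15.0
t: 16.02
tool_pos: [0.4716, 0.1286, 0.2617]
orientation: [-3.119, -0.372, -0.003]
force: [0.4, -0.5, -0.4]
opening: 0.0546
gripper_force: 15.0
tool_pos: [0.4713, 0.1282, 0.2573]
force: [0.6, 0.1, -1.4]
opening: 0.0552
145 255 382 128
160 256 381 126
180 257 380 124
200 259 379 121
255 143 128 117
0.05662906722027452 [[ 0.06929621 -0.03016793 -0.00630211]
 [ 0.06929276  0.02646113 -0.0063094 ]]
shift [-0.2811  1.0364  0.0349] turn [-0.0002  0.001  -0.1654]
```

```bash
python3 -m crank '[[[-1,-0.14,0.52,0.034,0,0,-0.165],[-1,-0.14,0.52,0.034,0,0,-0.165],[-1,-0.14,0.52,0.034,0,0,-0.165],[-1,-0.14,0.52,0.034,0,0,-0.165],[-1,-0.14,0.52,0.034,0,0,-0.165]]]' | egrep pos; python3 - <<'E'
from h import *
u=np.array([np.cos(np.radians(28.45)),np.sin(np.radians(28.45))]);v=np.array([-u[1],u[0]]);o=np.array([.472,-.400])
p=o-.0215*u-.0018*v;go(p[0],p[1],.20,28.45)
E
```

```text
tool_pos: [0.4639, -0.1439, 0.2407]
shift [-0.2711  0.4626  0.0817] turn [ 0.0001  0.0004 -0.0022]
```

```bash
python3 -m crank '[[[-1,-0.271,0.463,0,0,0,-0.002],[-1,-0.271,0.463,0,0,0,-0.002],[-1,-0.271,0.463,0.02,0,0,-0.002],[-1,-0.271,0.463,0.06,0,0,-0.002],[-1,-0.271,0.463,0.082,0,0,-0.002]]]' | egrep pos; python3 -m crank '[[[-1,0,0,0,0,0,0],[-1,0,0,0,0,0,0],[-1,0,0,0,0,0,0],[-1,0,0,0,0,0,0],[-1,0,0,0,0,0,0]]]' | egrep 'pos|^force|open'
python3 - <<'E'
from h import *
u=np.array([np.cos(np.radians(28.45)),np.sin(np.radians(28.45))]);v=np.array([-u[1],u[0]]);o=np.array([.472,-.400])
p=o-.0215*u-.0018*v;go(p[0],p[1],.08,28.45)
E
```

```text
tool_pos: [0.4545, -0.4123, 0.199]
tool_pos: [0.456, -0.4087, 0.2008]
force: [0.2, 0.5, -0.6]
opening: 0.0551
shift [-0.0067  0.0034  0.2415] turn [ 0.0006 -0.0002  0.0021]
```

```bash
python3 -m crank '[[[-1,-0.006,0.003,0.08,0,0,0],[-1,-0.006,0.003,0.16,0,0,0],[-1,-0.006,0.003,0.21,0,0,0],[-1,-0.006,0.003,0.235,0,0,0],[-1,-0.006,0.003,0.241,0,0,0]]]' | egrep 'pos|^force'; for k in 1 2; do python3 -m crank '[[[-1,0,0,0.003,0,0,0],[-1,0,0,0.006,0,0,0],[-1,0,0,0.009,0,0,0],[-1,0,0,0.009,0,0,0],[-1,0,0,0.009,0,0,0]]]' | egrep 'pos|^force'; done
```

```text
tool_pos: [0.4536, -0.4116, 0.0794]
force: [-0.8, 0.7, 0.1]
tool_pos: [0.4537, -0.4118, 0.0753]
force: [-0.7, -0.2, -0.8]
tool_pos: [0.4537, -0.4118, 0.0706]
force: [0.3, -0.6, -0.1]
```

```bash
for k in 1 2; do python3 -m crank '[[[-1,0,0,0.001,0,0,0],[-1,0,0,0.002,0,0,0],[-1,0,0,0.003,0,0,0],[-1,0,0,0.003,0,0,0],[-1,0,0,0.003,0,0,0]]]' | egrep 'pos|^force'; done
```

```text
tool_pos: [0.4537, -0.4118, 0.0693]
force: [-0.7, 0.5, 0.1]
tool_pos: [0.4538, -0.4119, 0.069]
force: [-5.0, 4.6, 10.9]
```

```bash
python3 -m crank '[[[-1,0,-0.002,-0.001,0,0,0],[-1,0,-0.002,-0.001,0,0,0],[-1,-0.002,-0.002,-0.001,0,0,0],[-1,-0.004,-0.002,-0.001,0,0,0],[-1,-0.004,-0.002,-0.001,0,0,0]]]' | egrep 'pos|^force'; for k in 1 2; do python3 -m crank '[[[-1,-0.001,0,0,0,0,0],[-1,-0.002,0,0,0,0,0],[-1,-0.003,0,0,0,0,0],[-1,-0.003,0,0,0,0,0],[-1,-0.003,0,0,0,0,0]]]' | egrep 'pos|^force'; done
```

```text
tool_pos: [0.4526, -0.4122, 0.069]
force: [4.2, 1.1, 6.0]
tool_pos: [0.4514, -0.4128, 0.069]
force: [3.9, 0.5, 5.3]
tool_pos: [0.4511, -0.413, 0.069]
force: [9.3, 2.1, 4.5]
```

```bash
python3 -m crank '[[[-1,-0.001,0,0,0,0,0],[-1,-0.002,0,0,0,0,0],[-1,-0.003,0,0,0,0,0],[-1,-0.003,0,0,0,0,0],[-1,-0.003,0,0,0,0,0]]]' | egrep 'pos|^force|open'; python3 -m crank '[[[0.6,0,0,0,0,0,0],[0.6,0,0,0,0,0,0],[0.6,0,0,0,0,0,0],[0.6,0,0,0,0,0,0],[0.6,0,0,0,0,0,0]]]' | egrep 'pos|^force|open'; python3 -m crank '[[[0.6,0,0,-0.04,0,0,0],[0.6,0,0,-0.12,0,0,0],[0.6,0,0,-0.24,0,0,0],[0.6,0,0,-0.36,0,0,0],[0.6,0,0,-0.36,0,0,0]]]' | egrep 'pos|^force|open';  python3 -m crank '[[[0.6,0,0,0,0,0,0],[0.6,0,0,0,0,0,0],[0.6,0,0,0,0,0,0],[0.6,0,0,0,0,0,0],[0.6,0,0,0,0,0,0]]]' | egrep 'pos|^force|open'
python3 - <<'E'
from h import *
s=read_state();C=cam("wrist",s);im=read_camera("wrist")[:,:,::-1].copy();cv2.imwrite("pics/w8.png",im)
hsv=cv2.cvtColor(im,cv2.COLOR_BGR2HSV);H,S,V=[hsv[:,:,i].astype(int) for i in range(3)]
u=np.array([np.cos(np.radians(28.45)),np.sin(np.radians(28.45))]);o=np.array([.472,-.400])
m=(S<60)&(V>80)
c=big(m,(270,60,380,330))[0];r=rect(C,c,.0755);print(cv2.boundingRect(c),r,(r[0]-o)@u)
go(.478,.3996,.24,168.8,s)
E
```

```text
tool_pos: [0.451, -0.4131, 0.0691]
force: [13.6, 4.5, 3.7]
opening: 0.055
tool_pos: [0.4473, -0.4141, 0.068]
force: [-0.8, -0.3, 0.6]
opening: 0.0744
tool_pos: [0.4499, -0.4166, 0.2576]
force: [-0.7, -0.1, 0.4]
opening: 0.0749
tool_pos: [0.4474, -0.4139, 0.2477]
force: [0.1, -1.1, -0.2]
opening: 0.0745
(290, 131, 61, 143) (array([ 0.44965723, -0.41147333]), 141.75033569335938, 56.40355682373047, 28.572181701660156) -0.025110305352890244
shift [ 0.8325 -1.3992  0.0163] turn [-3.0000e-04 -5.0000e-04 -1.5578e+00]
```

The mask check puts the white moulding's centre at −25.1 mm in the cradle frame (−25 expected) with yaw 28.6°, so it is butted and straight. On to the green one.

```bash
python3 -m crank '[[[0.6,0.06,-0.1,0,0,0,-0.1],[0.6,0.12,-0.2,0,0,0,-0.2],[0.6,0.18,-0.3,0,0,0,-0.3],[0.6,0.24,-0.4,0,0,0,-0.4],[0.6,0.3,-0.5,0,0,0,-0.5]]]' | egrep 'pos'; python3 - <<'E'
from h import *
go(.478,.3996,.24,168.8)
E
```

```text
tool_pos: [0.4594, -0.121, 0.2484]
shift [ 1.0105 -0.2535  0.0167] turn [ 5.0000e-04  4.0000e-04 -1.0547e+00]
```

```bash
python3 -m crank '[[[0.6,0.1,-0.025,0,0,0,-0.1],[0.6,0.2,-0.05,0,0,0,-0.2],[0.6,0.3,-0.075,0,0,0,-0.3],[0.6,0.4,-0.1,0,0,0,-0.4],[0.6,0.5,-0.125,0,0,0,-0.5]]]' | egrep 'pos'; python3 - <<'E'
from h import *
go(.478,.3996,.24,168.8)
E
```

```text
tool_pos: [0.4701, 0.1365, 0.2485]
shift [0.4531 0.268  0.017 ] turn [ 4.000e-04  5.000e-04 -5.545e-01]
```

```bash
python3 -m crank '[[[0.6,0.09,0.054,0.017,0,0,-0.11],[0.6,0.18,0.108,0.017,0,0,-0.22],[0.6,0.27,0.162,0.017,0,0,-0.33],[0.6,0.36,0.214,0.017,0,0,-0.44],[0.6,0.453,0.268,0.017,0,0,-0.555]]]' | egrep 'pos';python3 -m crank '[[[0.6,0,0,0,0,0,0],[0.6,0,0,0,0,0,0],[0.6,0,0,0,0,0,0],[0.6,0,0,0,0,0,0],[0.6,0,0,0,0,0,0]]]' | egrep pos; python3 - <<'E'
from h import *
s=read_state();im=read_camera("wrist")[:,:,::-1].copy();C=cam("wrist",s);cv2.imwrite("pics/w9.png",im)
hsv=cv2.cvtColor(im,cv2.COLOR_BGR2HSV);H,S,V=[hsv[:,:,i].astype(int) for i in range(3)]
for c in big((H>45)&(H<98)&(S>60),(200,60,440,330))[:2]: print(cv2.boundingRect(c),rect(C,c,.0655))
go(.478,.3996,.0585,168.8,s);print(s["q"])
E
```

```text
tool_pos: [0.4793, 0.3995, 0.2398]
tool_pos: [0.4797, 0.3971, 0.2401]
(292, 148, 57, 110) (array([0.47726166, 0.40114133]), 109.4979476928711, 54.7122802734375, -11.477287292480469)
shift [0.0046 0.004  0.3631] turn [ 0.0003  0.0003 -0.0036]
[ 6.09185325e-01  1.83312234e-01  1.39092708e+00 -2.09307248e-05
  1.56676729e+00 -7.60439922e-01]
```

```bash
python3 -m crank '[[[0.6,0.006,0.008,0.12,0,0,-0.003],[0.6,0.006,0.008,0.24,0,0,-0.003],[0.6,0.006,0.008,0.32,0,0,-0.003],[0.6,0.006,0.008,0.363,0,0,-0.003],[0.6,0.006,0.008,0.363,0,0,-0.003]]]' 15 | egrep pos; python3 -m crank '[[[0.6,0,0,0,0,0,0],[-1,0,0,0,0,0,0],[-1,0,0,0,0,0,0],[-1,0,0,0,0,0,0],[-1,0,0,0,0,0,0]]]' 15 && python3 -m crank '[[[-1,0,0,-0.03,0,0,0],[-1,0,0,-0.08,0,0,0],[-1,0,0,-0.18,0,0,0],[-1,0,0,-0.3,0,0,0],[-1,0,0,-0.4,0,0,0]]]' 15 | egrep 'pos'; python3 -m crank '[[[-1,0,0,0,0,0,0],[-1,0,0,0,0,0,0],[-1,0,0,0,0,0,0],[-1,0,0,0,0,0,0],[-1,0,0,0,0,0,0]]]' | egrep 'pos|^force|open'
python3 - <<'E'
from h import *
s=read_state();C=cam("wrist",s);z=s["tool_pos"][2]
im=read_camera("wrist")[:,:,::-1].copy();cv2.imwrite("pics/w10.png",im)
hsv=cv2.cvtColor(im,cv2.COLOR_BGR2HSV);H,S,V=[hsv[:,:,i].astype(int) for i in range(3)]
c=big((H>45)&(H<98)&(S>60),(225,60,415,330))[0];x,y,w,h=cv2.boundingRect(c);print(x,y,w,h)
p=ray(C,[(x,y+1),(x+w,y+1)],z+.0062);print(np.linalg.norm(p[0]-p[1]),R.from_rotvec(s["orientation"]).inv().apply(p-s["tool_pos"]))
u=np.array([np.cos(np.radians(28.45)),np.sin(np.radians(28.45))]);o=np.array([.472,-.400])
p=o-.036*u;go(p[0],p[1],.24,28.45,s)
E
```

```text
tool_pos: [0.4765, 0.4016, 0.0569]
t: 29.92
tool_pos: [0.4777, 0.3994, 0.0595]
orientation: [0.307, 3.126, -0.008]
force: [-3.3, -15.8, 11.3]
opening: 0.0548
gripper_force: 15.0
tool_pos: [0.4776, 0.4029, 0.2623]
tool_pos: [0.477, 0.4021, 0.2571]
force: [0.4, -0.4, -0.1]
opening: 0.0546
259 170 122 160
0.055143663120040404 [[ 0.05728516 -0.02516492 -0.00610692]
 [ 0.05727693  0.02997871 -0.00616998]]
shift [-0.246  -1.6215  0.0358] turn [-1.2000e-03  6.0000e-04  1.5596e+00]
```

```bash
python3 - <<'E'
import cv2,numpy as np
a=cv2.imread("pics/w7.png")[100:460,160:480];b=cv2.imread("pics/w10.png")[100:460,160:480]
cv2.imwrite("pics/cmp.png",cv2.resize(np.hstack([a,b]),(800,450)))
E
```

```text
(no output)
```

View pics/cmp.png

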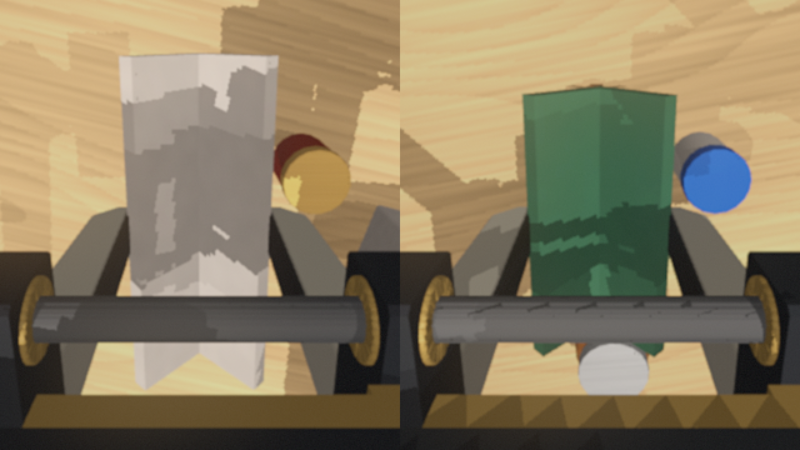

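Both held mouldings sit centred between the fingers (white edges 120–278, green 523–676 in the comparison), with the V line midway, so there is no roll. I'll check the odd offset numerically while going on.

```bash
python3 - <<'E'
from h import *
s=read_state();c=get_calibration("wrist");print(c["mount"][:3,3],c["mount"][1],s["orientation"],s["tool_pos"])
go(.4504,-.4135,.25,28.45)
E
python3 -m crank '[[[-1,-0.026,-0.1,0,0,0,0.1],[-1,-0.052,-0.2,0,0,0,0.2],[-1,-0.078,-0.3,0,0,0,0.3],[-1,-0.104,-0.4,0,0,0,0.4],[-1,-0.13,-0.54,0,0,0,0.5]]]' | egrep pos; python3 - <<'E'
from h import *
go(.4504,-.4135,.25,28.45)
E
```

```text
[ 0.07578479  0.00170279 -0.16671565] [ 9.99999129e-01 -4.81787347e-04  1.22857711e-03  1.70278950e-03] [-3.06095139e-01 -3.12581569e+00  1.08543442e-03] [0.47708684 0.40214166 0.25744925]
shift [-0.2641 -1.6106  0.0159] turn [-8.0000e-04  4.0000e-04  1.5596e+00]
tool_pos: [0.4887, 0.1322, 0.2581]
shift [-0.867  -0.6673  0.0161] turn [ 2.0000e-04 -1.0000e-04  1.0569e+00]
```

```bash
python3 -m crank '[[[-1,-0.087,-0.067,0,0,0,0.105],[-1,-0.174,-0.134,0,0,0,0.21],[-1,-0.26,-0.2,0,0,0,0.315],[-1,-0.35,-0.267,0,0,0,0.42],[-1,-0.435,-0.334,0,0,0,0.525]]]' | egrep pos; python3 - <<'E'
from h import *
u=np.array([np.cos(np.radians(28.45)),np.sin(np.radians(28.45))]);v=np.array([-u[1],u[0]]);o=np.array([.472,-.400])
p=o-.0385*u-.001*v;go(p[0],p[1],.22,28.45)
E
```

```text
tool_pos: [0.4707, -0.1419, 0.2583]
shift [-0.5539  0.0695  0.0766] turn [ 3.000e-04 -1.000e-04  5.311e-01]
```

```bash
python3 -m crank '[[[-1,-0.11,0.014,0,0,0,0.106],[-1,-0.22,0.028,0,0,0,0.212],[-1,-0.33,0.042,0.02,0,0,0.318],[-1,-0.44,0.055,0.05,0,0,0.425],[-1,-0.554,0.07,0.076,0,0,0.531]]]' | egrep pos; python3 -m crank '[[[-1,0,0,0,0,0,0],[-1,0,0,0,0,0,0],[-1,0,0,0,0,0,0],[-1,0,0,0,0,0,0],[-1,0,0,0,0,0,0]]]' | egrep 'pos|^force|open'
python3 - <<'E'
from h import *
s=read_state();C=cam("wrist",s);z=s["tool_pos"][2]
im=read_camera("wrist")[:,:,::-1].copy();cv2.imwrite("pics/w11.png",im)
hsv=cv2.cvtColor(im,cv2.COLOR_BGR2HSV);H,S,V=[hsv[:,:,i].astype(int) for i in range(3)]
c=big((H>45)&(H<98)&(S>60),(225,60,415,330))[0];x,y,w,h=cv2.boundingRect(c);print(x,y,w,h)
p=ray(C,[(x,y+1),(x+w,y+1)],z+.0062);print(R.from_rotvec(s["orientation"]).inv().apply(p-s["tool_pos"]))
u=np.array([np.cos(np.radians(28.45)),np.sin(np.radians(28.45))]);v=np.array([-u[1],u[0]]);o=np.array([.472,-.400])
p=o-.0385*u-.001*v;go(p[0],p[1],.09,28.45,s);print(s["t"])
E
```

```text
tool_pos: [0.4403, -0.4194, 0.2196]
tool_pos: [0.4412, -0.4171, 0.2208]
force: [1.4, 0.5, 0.0]
opening: 0.0547
259 171 122 159
[[ 0.05744392 -0.02878787 -0.00621429]
 [ 0.05744007  0.02638299 -0.00616188]]
shift [-0.0067  0.0009  0.2616] turn [ 0.0006 -0.0001  0.0044]
33.725
```

```bash
python3 -m crank '[[[-1,-0.006,0.001,0.08,0,0,0.003],[-1,-0.006,0.001,0.16,0,0,0.003],[-1,-0.006,0.001,0.22,0,0,0.003],[-1,-0.006,0.001,0.25,0,0,0.003],[-1,-0.006,0.001,0.26,0,0,0.003]]]' | egrep 'pos|^force'; for k in 1 2; do python3 -m crank '[[[-1,0,0,0.003,0,0,0],[-1,0,0,0.006,0,0,0],[-1,0,0,0.009,0,0,0],[-1,0,0,0.009,0,0,0],[-1,0,0,0.009,0,0,0]]]' | egrep 'pos|^force'; done
```

```text
tool_pos: [0.4383, -0.4193, 0.0897]
force: [-0.3, -0.5, 0.1]
tool_pos: [0.4384, -0.4196, 0.0858]
force: [0.2, 0.2, -0.3]
tool_pos: [0.4384, -0.4196, 0.0812]
force: [0.9, -0.2, 0.5]
```

```bash
for k in 1 2; do python3 -m crank '[[[-1,0,0,0.001,0,0,0],[-1,0,0,0.002,0,0,0],[-1,0,0,0.003,0,0,0],[-1,0,0,0.003,0,0,0],[-1,0,0,0.003,0,0,0]]]' | egrep 'pos|^force'; done
```

```text
tool_pos: [0.4384, -0.4197, 0.0798]
force: [0.0, -0.7, 0.6]
tool_pos: [0.4385, -0.4199, 0.0794]
force: [-3.0, 1.7, 9.5]
```

```bash
python3 -m crank '[[[-1,0,-0.001,-0.001,0,0,0],[-1,0,-0.001,-0.001,0,0,0],[-1,-0.002,-0.001,-0.001,0,0,0],[-1,-0.004,-0.001,-0.001,0,0,0],[-1,-0.004,-0.001,-0.001,0,0,0]]]' | egrep 'pos|^force'; for k in 1 2; do python3 -m crank '[[[-1,-0.001,0,0,0,0,0],[-1,-0.002,0,0,0,0,0],[-1,-0.003,0,0,0,0,0],[-1,-0.003,0,0,0,0,0],[-1,-0.003,0,0,0,0,0]]]' | egrep 'pos|^force'; done
```

```text
tool_pos: [0.4375, -0.4203, 0.0795]
force: [3.4, 0.3, 5.2]
tool_pos: [0.4368, -0.4207, 0.0795]
force: [5.9, 2.7, 5.6]
tool_pos: [0.4366, -0.4208, 0.0795]
force: [10.8, 4.5, 4.3]
```

```bash
python3 -m crank '[[[-1,-0.001,0,0,0,0,0],[-1,-0.002,0,0,0,0,0],[-1,-0.003,0,0,0,0,0],[-1,-0.003,0,0,0,0,0],[-1,-0.003,0,0,0,0,0]]]' | egrep 'pos|^force|open'; python3 -m crank '[[[0.6,0,0,0,0,0,0],[0.6,0,0,0,0,0,0],[0.6,0,0,0,0,0,0],[0.6,0,0,0,0,0,0],[0.6,0,0,0,0,0,0]]]' | egrep 'pos|^force|open'; python3 -m crank '[[[0.6,0,0,-0.04,0,0,0],[0.6,0,0,-0.12,0,0,0],[0.6,0,0,-0.24,0,0,0],[0.6,0,0,-0.34,0,0,0],[0.6,0,0,-0.34,0,0,0]]]' | egrep 'pos|^force|open';  python3 -m crank '[[[0.6,0,0,0,0,0,0],[0.6,0,0,0,0,0,0],[0.6,0,0,0,0,0,0],[0.6,0,0,0,0,0,0],[0.6,0,0,0,0,0,0]]]' | egrep 't:|pos|^force|open'
python3 - <<'E'
from h import *
s=read_state();C=cam("wrist",s);im=read_camera("wrist")[:,:,::-1].copy();cv2.imwrite("pics/w12.png",im)
hsv=cv2.cvtColor(im,cv2.COLOR_BGR2HSV);H,S,V=[hsv[:,:,i].astype(int) for i in range(3)]
u=np.array([np.cos(np.radians(28.45)),np.sin(np.radians(28.45))]);o=np.array([.472,-.400])
c=big((H>45)&(H<98)&(S>60),(270,60,380,330))[0];r=rect(C,c,.0855);print(cv2.boundingRect(c),r,(r[0]-o)@u)
c=big((S<60)&(V>80),(270,60,380,330))[0];r=rect(C,c,.0755);print(cv2.boundingRect(c),r)
sc=read_camera("scene")[:,:,::-1];cv2.imwrite("pics/s2.png",sc);tp=read_camera("top")[:,:,::-1];cv2.imwrite("pics/t2.png",tp)
A=cv2.resize(im[90:330,250:400],(375,600));B=cv2.resize(sc[280:380,140:270],(425,327));t0=cv2.resize(tp[210:300,430:530],(300,270))
cv=np.zeros((600,800,3),np.uint8);cv[:,:375]=A;cv[:327,375:800]=B;cv[329:599,380:680]=t0;cv2.imwrite("pics/fin.png",cv)
E
```

```text
tool_pos: [0.4365, -0.4208, 0.0796]
force: [15.1, 5.9, 3.0]
opening: 0.0549
tool_pos: [0.4322, -0.4223, 0.0785]
force: [0.7, 0.6, 0.4]
opening: 0.0747
tool_pos: [0.4345, -0.4245, 0.2569]
force: [0.1, -0.5, -0.6]
opening: 0.0745
t: 41.28
tool_pos: [0.4323, -0.4222, 0.2482]
force: [0.6, -0.6, -0.5]
opening: 0.0743
(291, 146, 59, 115) (array([ 0.43688171, -0.41876306]), 110.5640640258789, 55.12687683105469, 28.376911163330078) -0.03981572844627714
(289, 112, 63, 36) (array([ 0.4977901, -0.3852749]), 56.885536193847656, 31.23300552368164, -61.510772705078125)
```

View pics/fin.png

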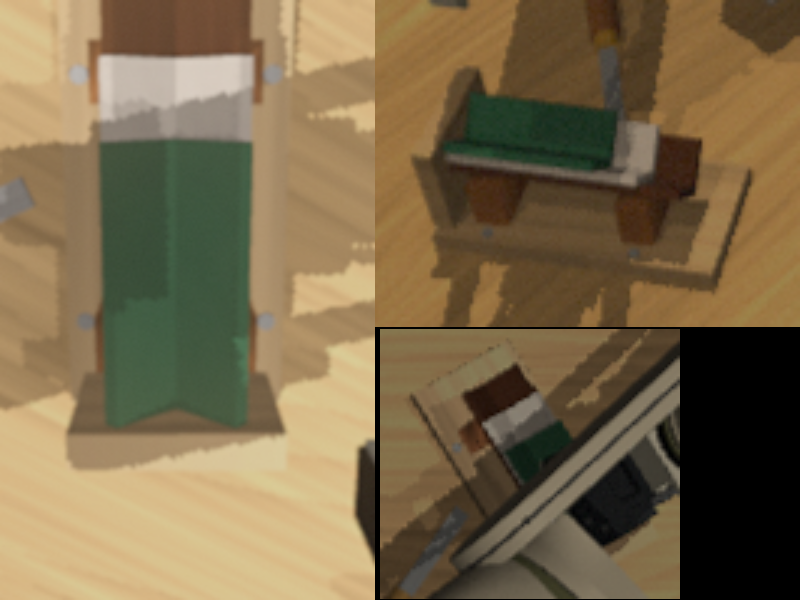

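The final view shows brown, white and green nested one in another and parallel. The near ends are at the end board, and about 30 mm of white shows past the green, as it should. The gripper is open and clear.

```bash
python3 -c "
from plant import close_job
print(close_job())"
```

```text
the job is handed in; nothing more can be done
None
```

The job is handed in: the long, middle and short mouldings are nested V in V in the cradle, seated, butted against the end board and released at about 41 s; I did not re-measure the other bench items, but the arm felt no unexpected contact.

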